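# Prove the bench trip switch, then switch the socket on

### The job

The bench power box has tripped: prove its trip switch, then put the socket into use. With closed fingers push the big square reset button in until it stays down and let go, press the small round test button so that the reset button springs back out, push the reset button in again until it stays down, and only then switch on the rocker in front of the round socket by pressing its near end down. Only press: do not shift or lift the things lying round the box, and leave the pair of lamp rockers as they are.

Things in the scene. Friction and masses are not known exactly. Their poses are not given: they have to be found in the camera images.
- service_box: grey metal power box, 140 x 272 x 62 mm (x, y, z), screwed to the bench. Origin: centre of its underside, on the bench; x points away from the robot at yaw 0, y along its length. Its open top holds three white modules side by side in any order, each 118 x 82 mm, turned as the box is; their flat tops are 64 mm above the bench. Only buttons and rockers stand more than 3 mm above these tops.
- reset_top (a point): centre of the top face of the square reset button (28 x 28 mm, dark grey), the larger of the two buttons of the trip-switch module; the test button lies 52 mm from it in the box's +x direction. The point moves with the button: out (tripped) it is 76 mm above the bench, latched in 69 mm.
- reset_button (a joint): how far the reset button is pushed down, m: 0 = out (tripped); pushed past about 0.007 it clicks and is held at about 0.0067 when let go; hard stop at 0.009. Takes 2 N at first and up to about 6 N before it clicks, more if pushed fast; a press that stops short springs back. Only the test button frees it: it then springs back to 0.
- test_top (a point): centre of the top face of the round test button (16 mm diameter, dark grey) of the trip-switch module; out, it is 74 mm above the bench. The point moves with the button.
- test_button (a joint): how far the test button is pushed down, m: 0 = out, springs back when let go; hard stop at 0.0065. It frees the reset button between about 0.002 and 0.0045. Takes 2 N at first and up to about 7 N before the stop.
- socket_rocker_near (a point): the place to press the socket's rocker: on its upper face, 18 mm from its pivot towards its near end (the box's -x side); moves with the rocker. The rocker is a dark grey V-shaped paddle 42 x 22 mm (x, y of the box) in the module with the round socket recess, on the near side of that recess. Off, its near end stands up, this point 76 mm above the bench; on, about 69 mm.
- socket_rocker (a joint): angle of the socket's rocker, rad: 0 = off (near end up), 0.36 = on (near end down). It snaps over past 0.18 and stays. Pressed at the near point it takes up to about 8 N and then snaps away; that point goes down about 7 mm in all, to a hard stop.
- lamp_rocker_a (a joint): the lamp rocker on the +y side of the module that has two rockers and no socket; same shape as the socket's rocker. 0 = off (near end up). It is off and is to stay off.
- lamp_rocker_b (a joint): the lamp rocker on the -y side of the same module. 0.36 = on (near end down). It is on and is to stay on.
- lamp_rocker_a_near (a point): point on the +y lamp rocker, 18 mm from its pivot towards its near end; moves with the rocker.
- lamp_rocker_b_near (a point): the same point on the -y lamp rocker.
- screwdriver: loose screwdriver with an orange handle, 27 x 199 x 26 mm, lying on the bench in front of the box; origin at the middle of its underside, long axis y. Leave it alone.
- mug: loose mug, 78 x 110 x 97 mm, standing beside the box's +y end; origin at the centre of its underside. Leave it alone.
- tape_roll: loose roll of tape, 98 x 96 x 25 mm, lying beside the box's -y end; origin at the centre of its underside. Leave it alone.
- spanner: loose open-ended spanner, 31 x 162 x 6 mm, lying on the bench in front of the box; origin at the middle of its underside, long axis y. Leave it alone.

How it is judged:
By the outcome, as a careful person would: the job done as asked, in the order asked, and still so for the second after the job is handed in, with the robot touching nothing.
It also fails if it takes over 48 s, if anything falls off the work surface, if the arm or the gripper's body presses on something with over 40 N, if the wrist force passes 120 N, or if a joint passes its speed limit or range.

### The arm

A 7-joint arm with a two-finger parallel gripper is mounted at the origin on a cart in front of the work surface, level with it; the furniture and walls round the work are solid. World frame = base frame: x ahead of the robot, y to its left, z up, the work surface at z = 0. Lengths are in m, angles in rad, forces in N, time in s.
With the tool pointing down it reaches from about 0.425 to 0.95 m from the base axis. Payload 4.7 kg.
Tool frame: the origin (TCP) lies midway between the tips of the shut fingers; the grasp point (between the pads) lies 19 mm behind it; z points along the fingers, x is the direction in which the jaws open and shut, and the axes are right-handed (so a half turn about z gives the same grasp; the last joint's range is limited). The gripper opens to 87 mm and grips with 3 to 60 N. Pads are 19 mm wide; open, the fingers measure 117 mm over their backs; the gripper's body (75 mm by 190 mm) begins 51 mm behind the grasp point.
Start: joints at [-1.324, 0.469, -0.049, 1.532, 0.024, 1.141, -0.082], TCP at [0.184, 0.65, 0.223] pointing down, gripper open.
Joint ranges: [-2.59, 2.59], [-0.33, 1.99], [-1.39, 1.29], [0.1, 2.45], [-1.04, 4.18], [0.21, 1.99], [-2.66, 2.66]. Speed limits (rad/s): [2.57, 2.57, 3.14, 3.14, 3.14, 3.14, 3.14].

### API

Orientations are given as a unit quaternion [x, y, z, w].
In Python, from bench import arm gives the robot as it stands.
- The arm moves only by the shell command python3 -m pendant 'ROWS'. ROWS is JSON, a list of rows, each an object with "grip": the opening, from 0 (shut) to 1 (fully open); "delta_pos": the shift along the tool's x, y, z in units of 50 mm (1.0 is 50 mm), a list of three; "yaw": the turn about the tool's z in units of 5 degrees (1.0 is 5 degrees). A call has 1 to 5 rows; each row shifts and turns the commanded pose from where the row before left it, along the tool's axes as they then stand; what a row does not reach is not made up. A row lasts 1/10 s, in which the tool goes at most 50 mm and 8.59 degrees, less where a joint would pass 70% of its speed; a pose out of reach is approached as far as the arm can. A call is refused whole if a number of a shift passes 1 or a number of a turn 1, either way. A call with a gripper value outside its range is refused whole. The fingers move at their own pace and stop on an object; the grip force is fixed at half the most. Time passes only in rows, so rows that do not move let the fingers close. It gives the time, the measured TCP pose, the force and the opening at its end, in the units of the state.
- arm.sense(): the state, without advancing time (a new reading comes with each control period).
- arm.grab_frame(name): name is "scene" or "top"; returns a dict with "frame" (384x512x3 uint8, red, green, blue), "intrinsics" (3x3 intrinsics, pixels), "k1" (the pictures are not rectified: a ray, as slopes to the right and down, at radius r is drawn at 1 + k1 r^2 times it, then the intrinsics apply), "camera_from_world" (4x4, takes a point from world to camera coordinates). Camera axes: x right, y down, z forward; pixel columns grow to the right and rows downward; lengths in m; the calibration is good to about 2 mm. A picture is of the moment at which its call begins. There is no depth.
- arm.job_done(): hands the job in, once; it reports no verdict.
Trained networks look in a picture, given as the dict that the camera call returned (one of the last four; its "shot" number tells which), for a name from the list of things; names that differ only in an ending like _2 or _b are one class to them, and where a whole thing is asked for, a point or a joint stands for the part that bears it (a point fixed in the world has none). Each returns a list of dicts, best first, with "confidence" (0 to 1); they miss things now and then, are a little off and sometimes report something else, mostly with a low value. They report only what shows in the picture. A call takes as long as a camera call.
- arm.cut_out(picture, query): "mask" (384x512 bool, what is visible of it) and "location" ([row, column] in pixels, amid what is visible of it).
- arm.landmark_of(picture, query): "location" ([row, column] in pixels: a listed point, or the origin of a listed thing).
The state is a dict: "t": time; "joint_pos": joint angles; "joint_vel": joint speeds; "joint_torque": joint torques, N m; "tcp_pos": TCP position; "orientation": TCP orientation; "force": force on the tool from outside, world axes, zero at the start; "torque": the same for the moment, N m; "width": finger opening in m.
Only numpy, scipy, OpenCV 4.12 (cv2) and the standard library are available. Lean on these libraries where they do the work, as an engineer would, in place of code of your own. Each camera call takes 0.05 s, during which the arm holds its last target.

## Working session

There is one attempt and no reset: what is moved stays moved. The work goes in short steps, Python scripts to look and compute and a shell command to move; the robot and the scene stay as the last step left them, time stands still between calls to the robot, and variables do not carry over. Pictures are saved under pics/ and viewed, and the job is handed in when it is done.

```bash
ls; mkdir -p pics
python3 - <<'E'
from bench import arm
import cv2,pickle
s=arm.sense();print({k:s[k] for k in('t','tcp_pos','orientation','force','width')})
for n in('scene','top'):
    p=arm.grab_frame(n);cv2.imwrite(f'pics/{n}0.png',cv2.cvtColor(p['frame'],cv2.COLOR_RGB2BGR))
    pickle.dump(p,open(f'{n}0.pkl','wb'));print(n,p['k1'],p['intrinsics'],p['camera_from_world'])
    for q in('reset_top','test_top','socket_rocker_near','lamp_rocker_a_near','service_box'):
        print(q,[(d['location'],round(d['confidence'],2)) for d in arm.landmark_of(p,q)][:3])
E
```

```text
pics
{'t': 0.0, 'tcp_pos': array([0.18365731, 0.64891295, 0.22149425]), 'orientation': array([ 7.97591637e-01,  6.03197012e-01, -7.50758135e-04,  6.17438023e-04]), 'force': array([0.35723478, 1.20464472, 0.68525761]), 'width': 0.08686241023751189}
scene -0.1494266292367092 [[452.66853312   0.         250.01749053]
 [  0.         452.66853312 189.55773876]
 [  0.           0.           1.        ]] [[ 0.47502411 -0.87997141  0.00155369 -0.24022688]
 [-0.63437622 -0.34367005 -0.69242885  0.39110489]
 [ 0.60985155  0.32793478 -0.72148449  1.03700773]
 [ 0.          0.          0.          1.        ]]
reset_top [([190.2, 291.8], 0.63), ([204.1, 291.0], 0.4)]
test_top [([192.8, 291.0], 0.54), ([231.4, 363.5], 0.34)]
socket_rocker_near [([209.5, 261.3], 0.42)]
lamp_rocker_a_near [([209.8, 315.5], 0.51)]
service_box [([218.7, 288.2], 0.7)]
top -0.042404693943335334 [[418.7511844    0.         250.93671746]
 [  0.         418.7511844  191.64867965]
 [  0.           0.           1.        ]] [[ 0.00802137 -0.99977324  0.01972623  0.02100681]
 [-0.99781144 -0.00929733 -0.06546672  0.51500528]
 [ 0.06563528 -0.01915793 -0.99765975  1.25022044]
 [ 0.          0.          0.          1.        ]]
reset_top [([186.3, 298.7], 0.61)]
test_top [([167.8, 294.5], 0.38)]
socket_rocker_near [([204.7, 278.2], 0.5)]
lamp_rocker_a_near [([177.5, 321.9], 0.64)]
service_box [([164.9, 366.8], 0.35)]
```

Run:
```python
import cv2
a=cv2.imread('pics/scene0.png');cv2.imwrite('pics/scene0c.png',cv2.resize(a[130:300,190:420],None,fx=3.4,fy=3.4,interpolation=2))
a=cv2.imread('pics/top0.png');cv2.imwrite('pics/top0c.png',cv2.resize(a[100:270,200:420],None,fx=3.5,fy=3.5,interpolation=2))
```

```text
(no output)
```

View pics/scene0.png

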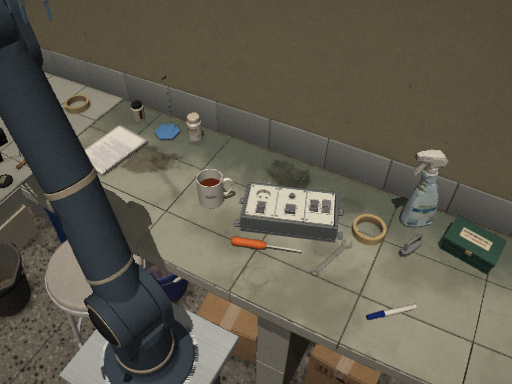

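View pics/top0.png

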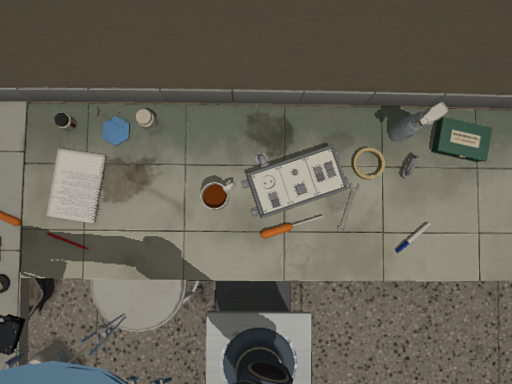

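```bash
sleep 1; ls pics
```

```text
scene0.png
scene0c.png
top0.png
top0c.png
```

View pics/top0c.png

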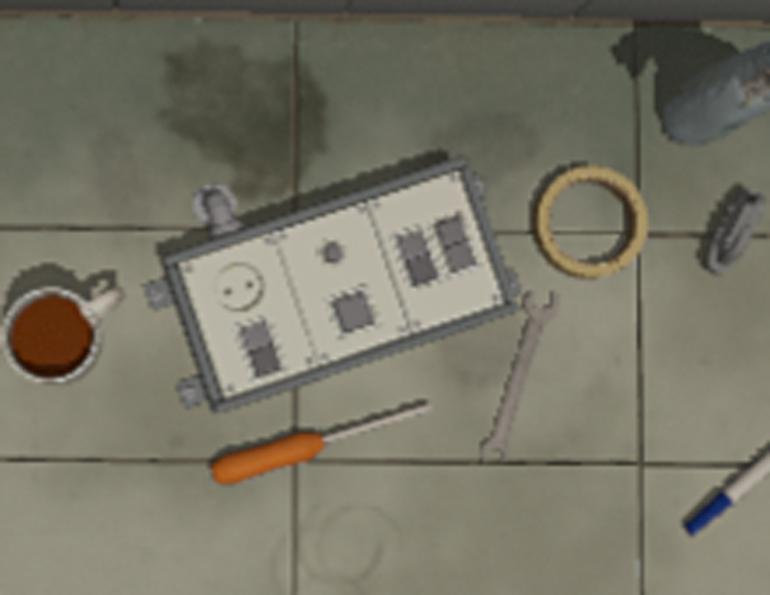

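View pics/scene0c.png

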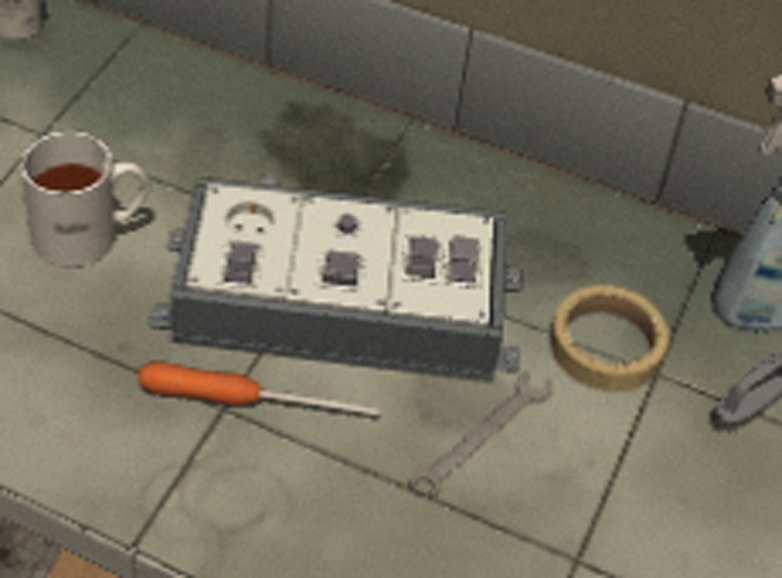

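The box is turned by roughly 17° in the world. In the top crop, from +y to −y, it holds the socket (rocker near 260,348), the trip switch (reset 353,313; test 332,252) and the lamps. Next I locate these by blob centroids.

```bash
cat > h.py <<'E'
import numpy as np,cv2
def unproj(p,rc,z):
    K=p['intrinsics'];r,c=rc
    xd=np.array([(c-K[0,2])/K[0,0],(r-K[1,2])/K[1,1]])
    u=cv2.undistortPoints(np.array([[[c,r]]],float),K,np.array([p['k1'],0,0,0.]))[0,0]
    T=p['camera_from_world'];R=T[:3,:3];o=-R.T@T[:3,3];d=R.T@np.array([u[0],u[1],1])
    return (o+d*(z-o[2])/d[2])
def proj(p,X):
    T=p['camera_from_world']
    return cv2.projectPoints(np.array(X,float).reshape(-1,1,3),cv2.Rodrigues(T[:3,:3])[0],T[:3,3],p['intrinsics'],np.array([p['k1'],0,0,0.]))[0][:,0]
E
python3 - <<'E'
import pickle,cv2,numpy as np
from h import *
for n in('top','scene'):
    p=pickle.load(open(n+'0.pkl','rb'));g=cv2.cvtColor(p['frame'],cv2.COLOR_RGB2GRAY)
    # white panel
    w=(g>140).astype(np.uint8); 
    m=np.zeros_like(w);
    if n=='top': m[130:225,240:350]=1
    else: m[180:245,235:345]=1
    w=cv2.morphologyEx(w*m,cv2.MORPH_CLOSE,np.ones((3,3)))
    cs,_=cv2.findContours(w,cv2.RETR_EXTERNAL,2);c=max(cs,key=cv2.contourArea)
    q=cv2.minAreaRect(c) if n=='top' else None
    hull=cv2.convexHull(c);ap=cv2.approxPolyDP(hull,4,True)[:,0]
    print(n,'panel',ap.tolist())
    P=[unproj(p,(y,x),.064)[:2].round(4).tolist() for x,y in ap];print(P)
    if q: 
        bx=cv2.boxPoints(q);print('rect',[unproj(p,(y,x),.064)[:2].round(4).tolist() for x,y in bx])
    f=np.zeros_like(w);cv2.fillPoly(f,[hull],1);f=cv2.erode(f,np.ones((5,5)))
    d=((g<125)&(f>0)).astype(np.uint8)
    N,l,st,ce=cv2.connectedComponentsWithStats(d)
    for i in range(1,N):
        if st[i,4]>12: print(ce[i].round(1),st[i,4],[unproj(p,ce[i][::-1],z)[:2].round(4).tolist() for z in(.069,.075)])
E
```

```text
top panel [[330, 149], [342, 186], [264, 212], [251, 175]]
[[0.6399, -0.2058], [0.5308, -0.2406], [0.4528, -0.0121], [0.5604, 0.0266]]
rect [[0.5604, 0.0266], [0.6414, -0.2073], [0.5299, -0.2439], [0.4505, -0.0109]]
[329.4 168.9] 118 [[0.5801, -0.2027], [0.5794, -0.2014]]
[318.8 173.3] 111 [[0.5668, -0.1714], [0.5662, -0.1703]]
[294.5 171.8] 26 [[0.5707, -0.1001], [0.57, -0.0994]]
[300.4 188.7] 97 [[0.5213, -0.1175], [0.5208, -0.1167]]
[274.2 199.5] 108 [[0.4892, -0.0412], [0.4889, -0.0407]]
scene panel [[251, 184], [334, 194], [333, 224], [245, 213]]
[[0.5588, 0.0255], [0.6381, -0.2065], [0.5305, -0.2451], [0.451, -0.0135]]
[291.8 195.7] 25 [[0.5688, -0.1023], [0.5635, -0.1043]]
[260.4 207.1] 88 [[0.487, -0.0431], [0.4822, -0.0454]]
[313.8 205.4] 91 [[0.5645, -0.1729], [0.5592, -0.1745]]
[325.6 206.1] 101 [[0.5778, -0.2034], [0.5724, -0.2048]]
[289.9 208.7] 89 [[0.5209, -0.1187], [0.5159, -0.1206]]
```

```bash
python3 -m pendant '[{"grip":0,"delta_pos":[0,0,0],"yaw":-1},{"grip":0,"delta_pos":[0,0,0],"yaw":-1},{"grip":0,"delta_pos":[0,0,0],"yaw":-1},{"grip":0,"delta_pos":[0,0,0],"yaw":-1},{"grip":0,"delta_pos":[0,0,0],"yaw":-1}]'; python3 -m pendant '[{"grip":0,"delta_pos":[0,0,0],"yaw":-1},{"grip":0,"delta_pos":[0,0,0],"yaw":-1}]'
cat > st.py <<'E'
from bench import arm
import numpy as np
from scipy.spatial.transform import Rotation as R
s=arm.sense();M=R.from_quat(s['orientation']).as_matrix()
print(s['t'],s['tcp_pos'].round(4),'xang',np.degrees(np.arctan2(M[1,0],M[0,0])).round(1),'zax',M[:,2].round(3),'F',s['force'].round(1),'w',round(s['width'],4))
y=np.radians(19);c=np.array([.545,-.1095]);ex=np.array([np.cos(y),np.sin(y)]);ey=np.array([-ex[1],ex[0]])
for n,b,z in(('mid',None,.2),('reset',(-.026,0),.076),('test',(.026,0),.074),('near',(-.052,.082),.076)):
    t=np.array([*(c+b[0]*ex+b[1]*ey),z]) if b else np.array([.45,.35,z])
    print(n,t.round(4),'rows units',(M.T@(t-s['tcp_pos'])/.05).round(3))
E
python3 st.py
```

```text
t: 1.1
tcp_pos: [0.1838, 0.6495, 0.2226]
orientation: [0.647, 0.763, 0.0, -0.0]
force: [0.3, -0.3, -0.3]
width: 0.0544
t: 1.3
tcp_pos: [0.1838, 0.6496, 0.2227]
orientation: [0.578, 0.816, 0.0, -0.0]
force: [0.8, -0.2, 0.2]
width: 0.0391
1.3 [0.1838 0.6496 0.2227] xang 109.4 zax [ 0.  0. -1.] F [ 0.8 -0.2  0.2] w 0.0391
mid [0.45 0.35 0.2 ] rows units [-7.419  3.031  0.453]
reset [ 0.5204 -0.118   0.076 ] rows units [-16.715   1.25    2.93 ]
test [ 0.5696 -0.101   0.074 ] rows units [-16.723   2.29    2.97 ]
near [ 0.4691 -0.0489  0.076 ] rows units [-15.072   0.742   2.93 ]
```

```bash
python3 -m pendant '[{"grip":0,"delta_pos":[-0.85,0.3,0]},{"grip":0,"delta_pos":[-0.85,0.3,0]},{"grip":0,"delta_pos":[-0.85,0.3,0]},{"grip":0,"delta_pos":[-0.85,0.3,0]},{"grip":0,"delta_pos":[-0.85,0.3,0]}]'; python3 -m pendant '[{"grip":0,"delta_pos":[-0.85,0.3,0]},{"grip":0,"delta_pos":[-0.85,0.3,0]},{"grip":0,"delta_pos":[-0.85,0.3,0]},{"grip":0,"delta_pos":[-0.85,0.3,0]},{"grip":0,"delta_pos":[-0.85,0.3,0]}]';python3 st.py
```

```text
1.3 [0.1838 0.6496 0.2227] xang 109.4 zax [ 0.  0. -1.] F [ 0.8 -0.2  0.2] w 0.0391
mid [0.45 0.35 0.2 ] rows units [-7.419  3.031  0.453]
reset [ 0.5204 -0.118   0.076 ] rows units [-16.715   1.25    2.93 ]
test [ 0.5696 -0.101   0.074 ] rows units [-16.723   2.29    2.97 ]
near [ 0.4691 -0.0489  0.076 ] rows units [-15.072   0.742   2.93 ]$[0]: bad value
$[0]: bad value
```

```bash
python3 -m pendant '[{"grip":0,"delta_pos":[-0.85,0.3,0],"yaw":0},{"grip":0,"delta_pos":[-0.85,0.3,0],"yaw":0},{"grip":0,"delta_pos":[-0.85,0.3,0],"yaw":0},{"grip":0,"delta_pos":[-0.85,0.3,0],"yaw":0},{"grip":0,"delta_pos":[-0.85,0.3,0],"yaw":0}]'; python3 -m pendant '[{"grip":0,"delta_pos":[-0.85,0.3,0],"yaw":0},{"grip":0,"delta_pos":[-0.85,0.3,0],"yaw":0},{"grip":0,"delta_pos":[-0.85,0.3,0],"yaw":0},{"grip":0,"delta_pos":[-0.85,0.3,0],"yaw":0},{"grip":0,"delta_pos":[-0.85,0.3,0],"yaw":0}]';python3 st.py
```

```text
t: 1.8
tcp_pos: [0.3255, 0.472, 0.2228]
orientation: [0.579, 0.815, 0.0, 0.0]
force: [0.3, 1.0, -0.1]
width: 0.003
t: 2.3
tcp_pos: [0.4662, 0.296, 0.2229]
orientation: [0.579, 0.815, 0.0, 0.0]
force: [0.7, 0.5, -0.2]
width: 0.0
2.3 [0.4662 0.296  0.2229] xang 109.2 zax [ 0.001  0.001 -1.   ] F [ 0.7  0.5 -0.2] w 0.0
mid [0.45 0.35 0.2 ] rows units [1.127 0.049 0.459]
reset [ 0.5204 -0.118   0.076 ] rows units [-8.176 -1.701  2.934]
test [ 0.5696 -0.101   0.074 ] rows units [-8.179 -0.661  2.975]
near [ 0.4691 -0.0489  0.076 ] rows units [-6.534 -2.215  2.934]
```

```bash
python3 -m pendant '[{"grip":0,"delta_pos":[-0.9,-0.19,0],"yaw":0},{"grip":0,"delta_pos":[-0.9,-0.19,0],"yaw":0},{"grip":0,"delta_pos":[-0.9,-0.19,0],"yaw":0},{"grip":0,"delta_pos":[-0.9,-0.19,0],"yaw":0},{"grip":0,"delta_pos":[-0.9,-0.19,0],"yaw":0}]'; python3 -m pendant '[{"grip":0,"delta_pos":[-0.9,-0.19,0.4],"yaw":0},{"grip":0,"delta_pos":[-0.9,-0.19,0.5],"yaw":0},{"grip":0,"delta_pos":[-0.9,-0.19,0.5],"yaw":0},{"grip":0,"delta_pos":[-0.9,-0.18,0.5],"yaw":0},{"grip":0,"delta_pos":[0,0,0.5],"yaw":0}]';python3 st.py
```

```text
t: 2.8
tcp_pos: [0.4944, 0.0676, 0.2229]
orientation: [0.579, 0.815, 0.0, 0.0]
force: [0.7, 0.3, 1.2]
width: 0.0002
t: 3.3
tcp_pos: [0.5178, -0.1144, 0.1058]
orientation: [0.583, 0.812, -0.001, 0.002]
force: [-0.4, 1.0, -0.3]
width: 0.0003
3.3 [ 0.5178 -0.1144  0.1058] xang 108.6 zax [ 0.002 -0.004 -1.   ] F [-0.4  1.  -0.3] w 0.0003
mid [0.45 0.35 0.2 ] rows units [ 9.226  1.681 -1.927]
reset [ 0.5204 -0.118   0.076 ] rows units [-0.081  0.027  0.595]
test [ 0.5696 -0.101   0.074 ] rows units [-0.074  1.067  0.637]
near [ 0.4691 -0.0489  0.076 ] rows units [ 1.555 -0.504  0.587]
```

```bash
python3 -m pendant '[{"grip":0,"delta_pos":[0,0,0],"yaw":0},{"grip":0,"delta_pos":[0,0,0],"yaw":0}]'; python3 st.py
cat > look.py <<'E'
import sys,cv2
from bench import arm
import numpy as np
n=sys.argv[1];out=[]
a=arm.grab_frame('scene')['frame'][150:260,215:365];b=arm.grab_frame('top')['frame'][130:240,230:380]
cv2.imwrite(f'pics/{n}.png',cv2.cvtColor(np.vstack([cv2.resize(i,None,fx=5.2,fy=2.7*0+5.2,interpolation=2)[:286*2] for i in ([a] if len(sys.argv)<3 else [b])]),cv2.COLOR_RGB2BGR))
E
python3 look.py a1; python3 look.py a2 t
```

```text
t: 3.5
tcp_pos: [0.5174, -0.1059, 0.1061]
orientation: [0.579, 0.815, 0.0, -0.0]
force: [1.1, -0.6, -0.4]
width: 0.0003
3.5 [ 0.5174 -0.1059  0.1061] xang 109.3 zax [-0.     0.001 -1.   ] F [ 1.1 -0.6 -0.4] w 0.0003
mid [0.45 0.35 0.2 ] rows units [ 9.054  1.735 -1.871]
reset [ 0.5204 -0.118   0.076 ] rows units [-0.248 -0.023  0.602]
test [ 0.5696 -0.101   0.074 ] rows units [-0.253  1.017  0.641]
near [ 0.4691 -0.0489  0.076 ] rows units [ 1.394 -0.535  0.603]
```

View pics/a1.png

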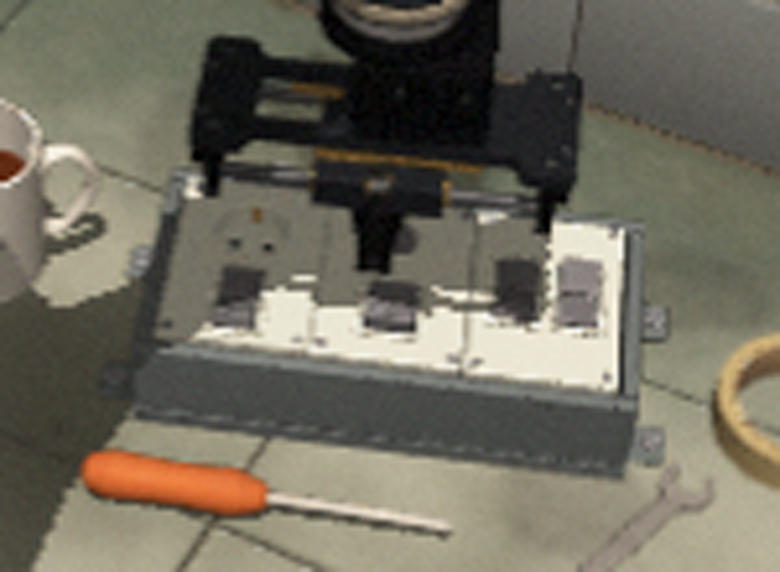

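View pics/a2.png

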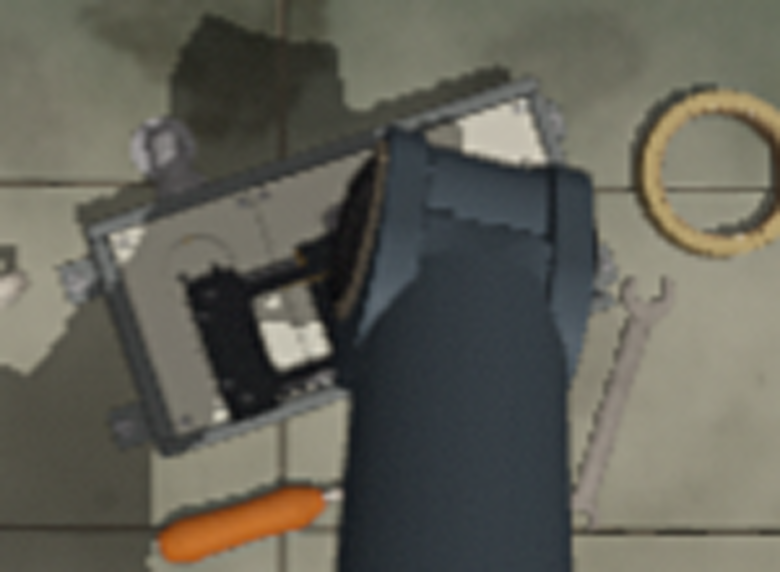

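Tip (375,270 in the scene crop) is just +y of the reset button at (390,305). I shift −12 mm in tool x and descend to just above it.

```bash
python3 -m pendant '[{"grip":0,"delta_pos":[-0.25,-0.02,0],"yaw":0},{"grip":0,"delta_pos":[0,0,0.3],"yaw":0},{"grip":0,"delta_pos":[0,0,0.22],"yaw":0},{"grip":0,"delta_pos":[0,0,0],"yaw":0},{"grip":0,"delta_pos":[0,0,0],"yaw":0}]'; python3 st.py; python3 look.py b1
```

```text
t: 4.2
tcp_pos: [0.5204, -0.1189, 0.0798]
orientation: [0.579, 0.815, -0.0, -0.0]
force: [-0.5, 0.4, 0.6]
width: 0.0002
4.2 [ 0.5204 -0.1189  0.0798] xang 109.2 zax [-0.  0. -1.] F [-0.5  0.4  0.6] w 0.0002
mid [0.45 0.35 0.2 ] rows units [ 9.321  1.754 -2.402]
reset [ 0.5204 -0.118   0.076 ] rows units [0.019 0.006 0.076]
test [ 0.5696 -0.101   0.074 ] rows units [0.015 1.046 0.116]
near [ 0.4691 -0.0489  0.076 ] rows units [ 1.66  -0.508  0.077]
```

View pics/b1.png

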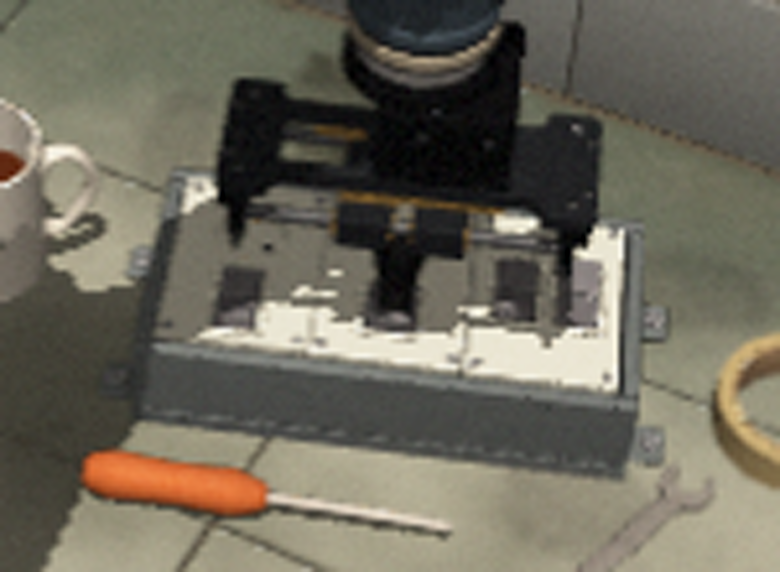

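Run:
```python
import pickle,numpy as np
from h import *
p=pickle.load(open('scene0.pkl','rb'))
t=np.array([.5204,-.1189]);ex=np.array([.9455,.3256]);ey=np.array([-.3256,.9455])
for s in(-.095,0,.095):
  for z in(.08,.15):
    X=[[*(t+s*ey),z]];q=proj(p,X)[0];print(s,z,((q-[215,150])*5.2).round(0))
```

```text
-0.095 0.08 [568. 314.]
-0.095 0.15 [585. 224.]
0 0.08 [391. 293.]
0 0.15 [400. 202.]
0.095 0.08 [215. 271.]
0.095 0.15 [217. 180.]
```

```bash
python3 -m pendant '[{"grip":0,"delta_pos":[0.02,0,0.06],"yaw":0},{"grip":0,"delta_pos":[0,0,0.04],"yaw":0},{"grip":0,"delta_pos":[0,0,0.04],"yaw":0},{"grip":0,"delta_pos":[0,0,0],"yaw":0}]'; python3 -m pendant '[{"grip":0,"delta_pos":[0,0,0.04],"yaw":0},{"grip":0,"delta_pos":[0,0,0.02],"yaw":0},{"grip":0,"delta_pos":[0,0,0],"yaw":0}]'
```

```text
t: 4.7
tcp_pos: [0.5205, -0.1178, 0.0734]
orientation: [0.579, 0.815, 0.0, 0.0]
force: [-1.6, 0.3, 3.9]
width: 0.0002
t: 5.0
tcp_pos: [0.5205, -0.1178, 0.07]
orientation: [0.579, 0.815, 0.0, 0.0]
force: [0.4, 0.8, 3.6]
width: 0.0007
```

```bash
python3 -m pendant '[{"grip":0,"delta_pos":[0,0,0.03],"yaw":0},{"grip":0,"delta_pos":[0,0,0],"yaw":0},{"grip":0,"delta_pos":[0,0,0],"yaw":0}]'; python3 -m pendant '[{"grip":0,"delta_pos":[0,0,0.03],"yaw":0},{"grip":0,"delta_pos":[0,0,0],"yaw":0},{"grip":0,"delta_pos":[0,0,0],"yaw":0}]'
```

```text
t: 5.3
tcp_pos: [0.5205, -0.1178, 0.0685]
orientation: [0.579, 0.815, 0.0, 0.0]
force: [0.2, 1.2, 3.4]
width: 0.0003
t: 5.6
tcp_pos: [0.5205, -0.1177, 0.0674]
orientation: [0.579, 0.815, 0.0, 0.0]
force: [-0.8, 1.4, 8.1]
width: 0.0005
```

```bash
python3 -m pendant '[{"grip":0,"delta_pos":[0,0,0.02],"yaw":0},{"grip":0,"delta_pos":[0,0,0],"yaw":0}]'; python3 -m pendant '[{"grip":0,"delta_pos":[0,0,-0.08],"yaw":0},{"grip":0,"delta_pos":[0,0,0],"yaw":0},{"grip":0,"delta_pos":[0,0,0],"yaw":0}]'; python3 -m pendant '[{"grip":0,"delta_pos":[0,0,-0.2],"yaw":0},{"grip":0,"delta_pos":[0,0,-0.2],"yaw":0},{"grip":0,"delta_pos":[0,0,0],"yaw":0},{"grip":0,"delta_pos":[0,0,0],"yaw":0}]';python3 st.py; python3 look.py c1
```

```text
t: 5.8
tcp_pos: [0.5205, -0.1178, 0.0674]
orientation: [0.579, 0.815, 0.0, 0.0]
force: [-3.1, 3.2, 14.8]
width: 0.0002
t: 6.1
tcp_pos: [0.5198, -0.1182, 0.0696]
orientation: [0.579, 0.815, -0.0, -0.0]
force: [0.8, 0.5, 2.7]
width: 0.0004
t: 6.5
tcp_pos: [0.5203, -0.118, 0.0903]
orientation: [0.579, 0.815, 0.0, 0.0]
force: [0.6, -0.2, -0.7]
width: 0.0004
6.5 [ 0.5203 -0.118   0.0903] xang 109.2 zax [ 0.001  0.    -1.   ] F [ 0.6 -0.2 -0.7] w 0.0004
mid [0.45 0.35 0.2 ] rows units [ 9.3    1.752 -2.195]
reset [ 0.5204 -0.118   0.076 ] rows units [-0.001  0.002  0.286]
test [ 0.5696 -0.101   0.074 ] rows units [-0.005  1.042  0.326]
near [ 0.4691 -0.0489  0.076 ] rows units [ 1.641 -0.512  0.285]
```

View pics/c1.png

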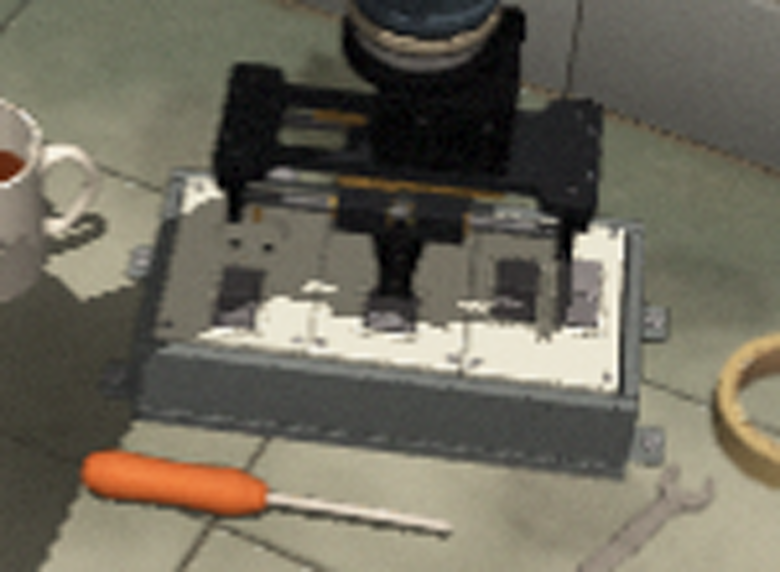

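```bash
python3 -m pendant '[{"grip":0,"delta_pos":[0,0,0.2],"yaw":0},{"grip":0,"delta_pos":[0,0,0.16],"yaw":0},{"grip":0,"delta_pos":[0,0,0],"yaw":0},{"grip":0,"delta_pos":[0,0,0],"yaw":0}]'; python3 -m pendant '[{"grip":0,"delta_pos":[0,0,0],"yaw":0}]'
```

```text
t: 7.0
tcp_pos: [0.5197, -0.1179, 0.0712]
orientation: [0.579, 0.815, -0.0, -0.001]
force: [-0.8, -0.3, -0.4]
width: 0.0004
t: 7.1
tcp_pos: [0.52, -0.1179, 0.0718]
orientation: [0.579, 0.815, -0.0, -0.0]
force: [-0.6, -0.7, 0.2]
width: 0.0005
```

No force at 0.0718, so the reset is latched. Next the test button.

```bash
python3 -m pendant '[{"grip":0,"delta_pos":[0,0,-0.36],"yaw":0},{"grip":0,"delta_pos":[0,0.5,0],"yaw":0},{"grip":0,"delta_pos":[0,0.54,0],"yaw":0},{"grip":0,"delta_pos":[0,0,0],"yaw":0},{"grip":0,"delta_pos":[0,0,0.2],"yaw":0}]'; python3 -m pendant '[{"grip":0,"delta_pos":[0,0,0],"yaw":0},{"grip":0,"delta_pos":[0,0,0],"yaw":0}]'; python3 st.py; python3 look.py d1
```

```text
t: 7.6
tcp_pos: [0.5703, -0.1008, 0.0806]
orientation: [0.579, 0.815, 0.001, 0.001]
force: [0.9, 0.1, 0.1]
width: 0.0003
t: 7.8
tcp_pos: [0.5678, -0.1014, 0.0792]
orientation: [0.58, 0.815, -0.001, -0.001]
force: [-0.6, -0.5, 0.4]
width: 0.0005
7.8 [ 0.5678 -0.1014  0.0792] xang 109.1 zax [-0.002  0.    -1.   ] F [-0.6 -0.5  0.4] w 0.0005
mid [0.45 0.35 0.2 ] rows units [ 9.303  0.729 -2.411]
reset [ 0.5204 -0.118   0.076 ] rows units [-0.003 -1.004  0.066]
test [ 0.5696 -0.101   0.074 ] rows units [-0.005  0.036  0.104]
near [ 0.4691 -0.0489  0.076 ] rows units [ 1.638 -1.52   0.068]
```

View pics/d1.png

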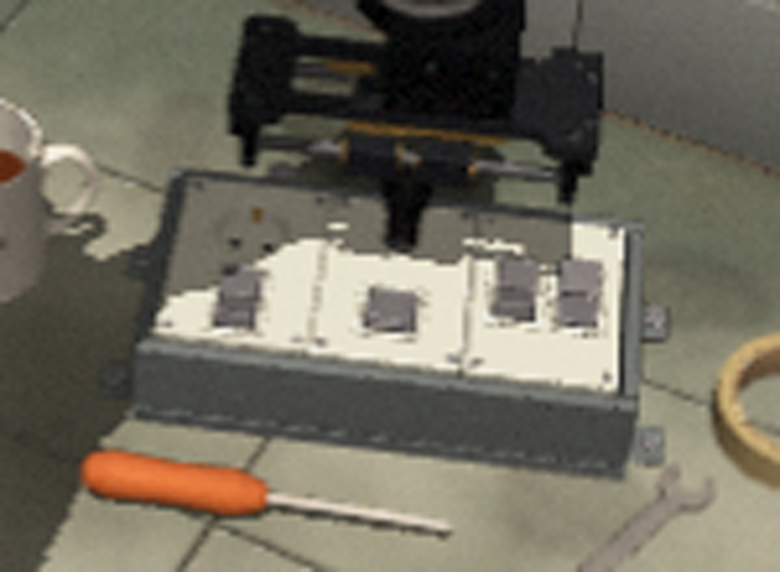

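Fingertip (403,245) covers the test button, and the reset button (390,310) sits low and flat. Lamps are unchanged. Pressing test.

```bash
python3 -m pendant '[{"grip":0,"delta_pos":[0,0.01,0.06],"yaw":0},{"grip":0,"delta_pos":[0,0,0.06],"yaw":0},{"grip":0,"delta_pos":[0,0,0],"yaw":0},{"grip":0,"delta_pos":[0,0,0],"yaw":0}]'; python3 -m pendant '[{"grip":0,"delta_pos":[0,0,0.04],"yaw":0},{"grip":0,"delta_pos":[0,0,0.04],"yaw":0},{"grip":0,"delta_pos":[0,0,0],"yaw":0}]';  python3 look.py e1
```

```text
t: 8.3
tcp_pos: [0.5698, -0.1008, 0.074]
orientation: [0.579, 0.815, 0.0, 0.0]
force: [-0.2, -0.4, 2.2]
width: 0.0008
t: 8.6
tcp_pos: [0.5698, -0.1008, 0.0703]
orientation: [0.579, 0.815, 0.0, 0.0]
force: [-1.3, -0.7, 5.0]
width: 0.0002
```

View pics/e1.png

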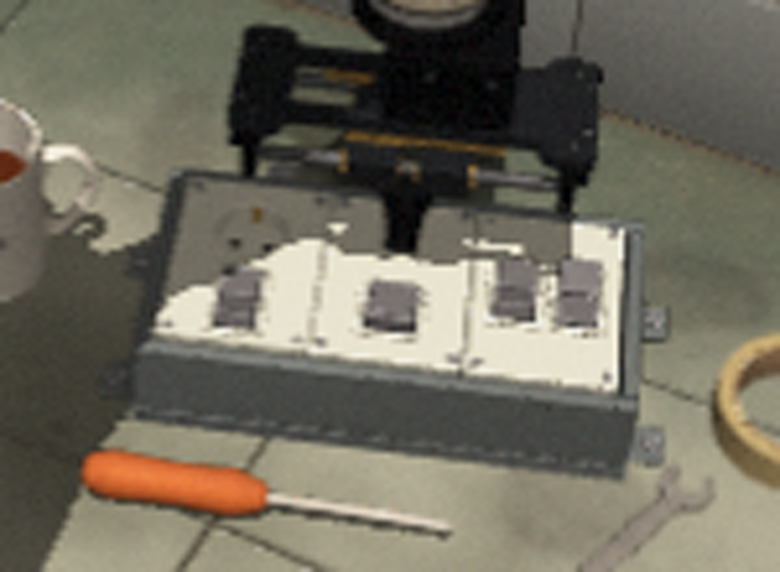

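The reset block now stands taller (top edge at row ~280 instead of ~288), so it tripped. I give it 1 mm more for margin, lift, and go back over reset.

```bash
python3 -m pendant '[{"grip":0,"delta_pos":[0,0,0.03],"yaw":0},{"grip":0,"delta_pos":[0,0,0],"yaw":0},{"grip":0,"delta_pos":[0,0,-0.2],"yaw":0},{"grip":0,"delta_pos":[0,0,-0.3],"yaw":0},{"grip":0,"delta_pos":[0,0,0],"yaw":0}]'; python3 look.py f1; python3 -m pendant '[{"grip":0,"delta_pos":[0,-0.5,0],"yaw":0},{"grip":0,"delta_pos":[0,-0.54,0],"yaw":0},{"grip":0,"delta_pos":[0,0,0],"yaw":0},{"grip":0,"delta_pos":[0,0,0.2],"yaw":0},{"grip":0,"delta_pos":[0,0,0],"yaw":0}]';python3 st.py
```

```text
t: 9.2
tcp_pos: [0.571, -0.1008, 0.0951]
orientation: [0.579, 0.815, 0.001, 0.001]
force: [-0.0, 0.9, 0.8]
width: 0.0004
t: 9.8
tcp_pos: [0.5203, -0.117, 0.0818]
orientation: [0.579, 0.815, -0.0, -0.001]
force: [-1.2, -0.0, -0.8]
width: 0.0002
9.8 [ 0.5203 -0.117   0.0818] xang 109.3 zax [-0.002  0.001 -1.   ] F [-1.2 -0.  -0.8] w 0.0002
mid [0.45 0.35 0.2 ] rows units [ 9.285  1.747 -2.354]
reset [ 0.5204 -0.118   0.076 ] rows units [-0.019 -0.005  0.117]
test [ 0.5696 -0.101   0.074 ] rows units [-0.023  1.035  0.155]
near [ 0.4691 -0.0489  0.076 ] rows units [ 1.624 -0.517  0.12 ]
```

View pics/f1.png

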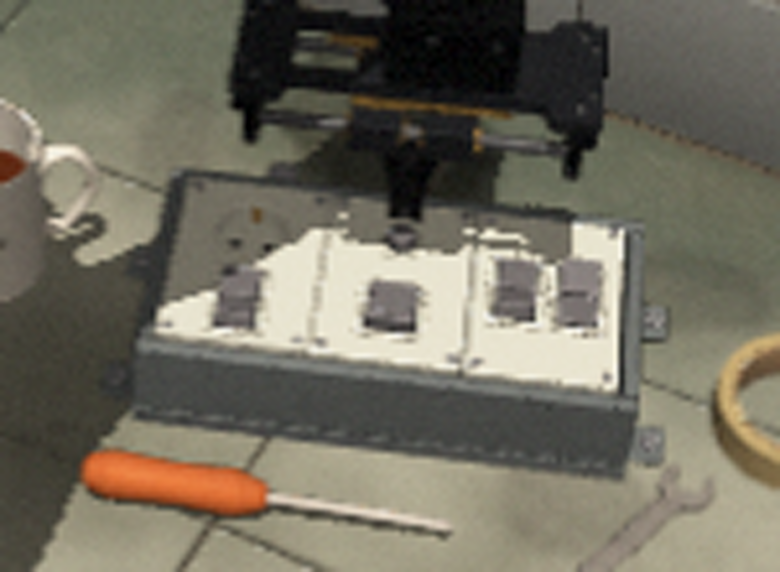

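Reset (390,303) is out and the test button (403,235) is free. Pressing reset again.

```bash
python3 -m pendant '[{"grip":0,"delta_pos":[-0.02,0,0.1],"yaw":0},{"grip":0,"delta_pos":[0,0,0.04],"yaw":0},{"grip":0,"delta_pos":[0,0,0.04],"yaw":0},{"grip":0,"delta_pos":[0,0,0.04],"yaw":0},{"grip":0,"delta_pos":[0,0,0],"yaw":0}]'; python3 -m pendant '[{"grip":0,"delta_pos":[0,0,0.03],"yaw":0},{"grip":0,"delta_pos":[0,0,0.03],"yaw":0},{"grip":0,"delta_pos":[0,0,0],"yaw":0},{"grip":0,"delta_pos":[0,0,0],"yaw":0}]'
```

```text
t: 10.3
tcp_pos: [0.5215, -0.1184, 0.0726]
orientation: [0.579, 0.815, 0.0, 0.0]
force: [-0.0, 0.2, 2.4]
width: 0.0
t: 10.7
tcp_pos: [0.5215, -0.1184, 0.0695]
orientation: [0.579, 0.815, 0.0, 0.0]
force: [0.5, 2.6, 3.5]
width: 0.0004
```

```bash
python3 -m pendant '[{"grip":0,"delta_pos":[0,0,0.03],"yaw":0},{"grip":0,"delta_pos":[0,0,0.03],"yaw":0},{"grip":0,"delta_pos":[0,0,0],"yaw":0},{"grip":0,"delta_pos":[0,0,0],"yaw":0}]'; python3 -m pendant '[{"grip":0,"delta_pos":[0,0,0.02],"yaw":0},{"grip":0,"delta_pos":[0,0,0],"yaw":0}]'
```

```text
t: 11.1
tcp_pos: [0.5214, -0.1185, 0.0674]
orientation: [0.579, 0.815, 0.001, 0.0]
force: [-1.7, 1.7, 11.1]
width: 0.0002
t: 11.3
tcp_pos: [0.5215, -0.1185, 0.0673]
orientation: [0.579, 0.815, 0.001, 0.0]
force: [-3.1, 2.7, 18.5]
width: 0.0006
```

```bash
python3 -m pendant '[{"grip":0,"delta_pos":[0,0,-0.12],"yaw":0},{"grip":0,"delta_pos":[0,0,0],"yaw":0},{"grip":0,"delta_pos":[0,0,0],"yaw":0},{"grip":0,"delta_pos":[0,0,0],"yaw":0}]'; python3 -m pendant '[{"grip":0,"delta_pos":[0,0,-0.4],"yaw":0},{"grip":0,"delta_pos":[0,0.5,-0.4],"yaw":0},{"grip":0,"delta_pos":[0,0.5,0],"yaw":0},{"grip":0,"delta_pos":[0,0.5,0],"yaw":0},{"grip":0,"delta_pos":[0,0,0],"yaw":0}]'; python3 look.py g1
python3 - <<'E'
from bench import arm
from h import *
p=arm.grab_frame('scene')
for q in('socket_rocker_near','reset_top'):
  for d in arm.landmark_of(p,q): print(q,d['location'],d['confidence'],unproj(p,d['location'],.076))
E
```

```text
t: 11.7
tcp_pos: [0.5201, -0.1189, 0.0706]
orientation: [0.579, 0.815, -0.001, -0.001]
force: [0.1, 0.0, 0.3]
width: 0.0005
t: 12.2
tcp_pos: [0.5945, -0.092, 0.1109]
orientation: [0.578, 0.816, 0.001, 0.001]
force: [-0.9, 0.1, -0.8]
width: 0.0002
socket_rocker_near [208.9, 261.8] 0.49 [ 0.4772997  -0.05237299  0.076     ]
reset_top [205.8, 293.3] 0.41 [ 0.52946338 -0.12462715  0.076     ]
```

View pics/g1.png

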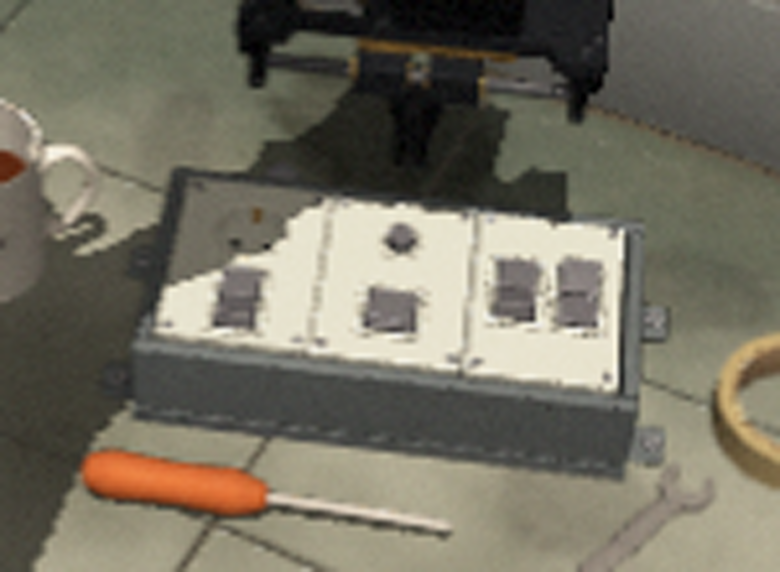

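Reset is latched (low and flat at 390,310, no force at 0.0706). Next I find the rocker's pivot: its far edge is at crop (245,268), ridge at (241,297), near base at (236,328).

```bash
python3 - <<'E'
import pickle
from h import *
c=np.array([.545,-.1095]);y=np.radians(19.1);ex=np.array([np.cos(y),np.sin(y)]);ey=np.array([-ex[1],ex[0]])
p=pickle.load(open('scene0.pkl','rb'));t=pickle.load(open('top0.pkl','rb'))
def b(p,rc,z): X=unproj(p,rc,z)[:2]-c; return (X@ex).round(4),(X@ey).round(4)
for n,u,v,z in(('far',245,268,.069),('pivot',241,297,.0725),('nearbase',236,328,.064),('resetnear-base',390,333,.064),('lampA pivot',515,290,.0725)):
    print(n,b(p,(150+v/5.2,215+u/5.2),z))
for n,u,v,z in(('far',252,323,.069),('pivot',258,348,.0725),('near',265,375,.0765),('lampApivot',419,259,.0725)):
    print('top',n,b(t,(100+v/3.5,200+u/3.5),z))
for x in(-.045,-.05,-.055): 
    q=np.array([*(c+x*ex+.082*ey),.076]);print(x,((proj(p,q)[0]-[215,150])*5.2).round())
E
python3 st.py
```

```text
far (np.float64(-0.0115), np.float64(0.08))
pivot (np.float64(-0.0358), np.float64(0.0787))
nearbase (np.float64(-0.0508), np.float64(0.0791))
resetnear-base (np.float64(-0.041), np.float64(-0.0029))
lampA pivot (np.float64(-0.007), np.float64(-0.0669))
top far (np.float64(-0.0085), np.float64(0.0821))
top pivot (np.float64(-0.0298), np.float64(0.0844))
top near (np.float64(-0.0528), np.float64(0.0864))
top lampApivot (np.float64(-0.0025), np.float64(-0.0668))
-0.045 [233. 305.]
-0.05 [231. 312.]
-0.055 [230. 318.]
12.45 [ 0.5904 -0.0948  0.1109] xang 109.1 zax [-0.002 -0.    -1.   ] F [-0.8 -0.6 -0.5] w 0.0004
mid [0.45 0.35 0.2 ] rows units [ 9.326  0.259 -1.779]
reset [ 0.5204 -0.118   0.076 ] rows units [ 0.021 -1.473  0.7  ]
test [ 0.5696 -0.101   0.074 ] rows units [ 0.019 -0.433  0.738]
near [ 0.4691 -0.0489  0.076 ] rows units [ 1.662 -1.989  0.702]
```

```bash
python3 -m pendant '[{"grip":0,"delta_pos":[0.55,-0.65,0],"yaw":0},{"grip":0,"delta_pos":[0.55,-0.65,0],"yaw":0},{"grip":0,"delta_pos":[0.54,-0.65,0.2],"yaw":0},{"grip":0,"delta_pos":[0,0,0.3],"yaw":0},{"grip":0,"delta_pos":[0,0,0],"yaw":0}]';python3 -m pendant '[{"grip":0,"delta_pos":[0,0,0],"yaw":0},{"grip":0,"delta_pos":[0,0,0],"yaw":0}]';python3 st.py; python3 look.py h1
```

```text
t: 12.95
tcp_pos: [0.4699, -0.0487, 0.0854]
orientation: [0.579, 0.815, -0.001, -0.001]
force: [-0.1, -0.4, 0.5]
width: 0.0006
t: 13.15
tcp_pos: [0.474, -0.0493, 0.0871]
orientation: [0.58, 0.815, 0.0, 0.001]
force: [0.2, 0.5, -0.6]
width: 0.0009
13.15 [ 0.474  -0.0493  0.0871] xang 109.1 zax [ 0.002 -0.    -1.   ] F [ 0.2  0.5 -0.6] w 0.0009
mid [0.45 0.35 0.2 ] rows units [ 7.7    2.169 -2.26 ]
reset [ 0.5204 -0.118   0.076 ] rows units [-1.602  0.426  0.224]
test [ 0.5696 -0.101   0.074 ] rows units [-1.604  1.466  0.266]
near [ 0.4691 -0.0489  0.076 ] rows units [ 0.039 -0.09   0.222]
```

View pics/h1.png

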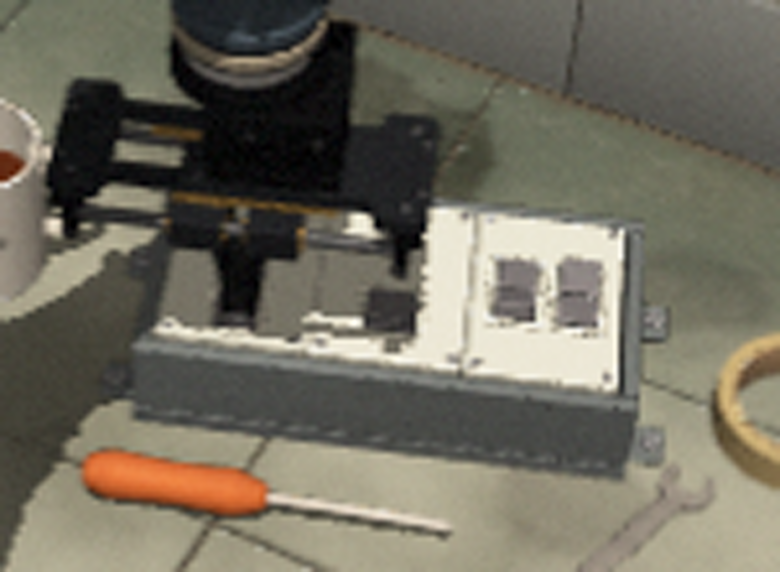

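```bash
python3 -m pendant '[{"grip":0,"delta_pos":[0.03,-0.02,0.1],"yaw":0},{"grip":0,"delta_pos":[0,0,0],"yaw":0},{"grip":0,"delta_pos":[0,0,0],"yaw":0},{"grip":0,"delta_pos":[0,0,0],"yaw":0}]';python3 st.py
```

```text
t: 13.65
tcp_pos: [0.4713, -0.0476, 0.0813]
orientation: [0.579, 0.815, 0.0, -0.0]
force: [-0.2, -0.4, 0.7]
width: 0.0002
13.65 [ 0.4713 -0.0476  0.0813] xang 109.2 zax [-0.  0. -1.] F [-0.2 -0.4  0.7] w 0.0002
mid [0.45 0.35 0.2 ] rows units [ 7.65   2.212 -2.373]
reset [ 0.5204 -0.118   0.076 ] rows units [-1.652  0.465  0.107]
test [ 0.5696 -0.101   0.074 ] rows units [-1.656  1.505  0.147]
near [ 0.4691 -0.0489  0.076 ] rows units [-0.01  -0.05   0.107]
```

```bash
python3 -m pendant '[{"grip":0,"delta_pos":[-0.02,-0.04,0.06],"yaw":0},{"grip":0,"delta_pos":[0,0,0.06],"yaw":0},{"grip":0,"delta_pos":[0,0,0.04],"yaw":0},{"grip":0,"delta_pos":[0,0,0],"yaw":0}]';python3 -m pendant '[{"grip":0,"delta_pos":[0,0,0.04],"yaw":0},{"grip":0,"delta_pos":[0,0,0],"yaw":0},{"grip":0,"delta_pos":[0,0,0],"yaw":0}]'
```

```text
t: 14.05
tcp_pos: [0.4694, -0.0493, 0.0731]
orientation: [0.579, 0.815, -0.0, -0.0]
force: [0.5, 0.5, 0.5]
width: 0.0005
t: 14.35
tcp_pos: [0.4696, -0.0491, 0.0712]
orientation: [0.579, 0.815, -0.0, -0.0]
force: [0.1, -0.3, -0.0]
width: 0.0003
```

```bash
python3 -m pendant '[{"grip":0,"delta_pos":[0,0,0.03],"yaw":0},{"grip":0,"delta_pos":[0,0,0],"yaw":0},{"grip":0,"delta_pos":[0,0,0],"yaw":0}]';python3 look.py i1;python3 -m pendant '[{"grip":0,"delta_pos":[0,0,0.02],"yaw":0},{"grip":0,"delta_pos":[0,0,0],"yaw":0},{"grip":0,"delta_pos":[0,0,0],"yaw":0}]'
```

```text
t: 14.65
tcp_pos: [0.4697, -0.0492, 0.0699]
orientation: [0.579, 0.815, -0.0, -0.0]
force: [-0.2, -0.2, -0.5]
width: 0.0001
t: 15.05
tcp_pos: [0.4697, -0.0492, 0.0696]
orientation: [0.579, 0.815, 0.0, -0.0]
force: [-2.8, -0.6, 7.3]
width: 0.0005
```

View pics/i1.png

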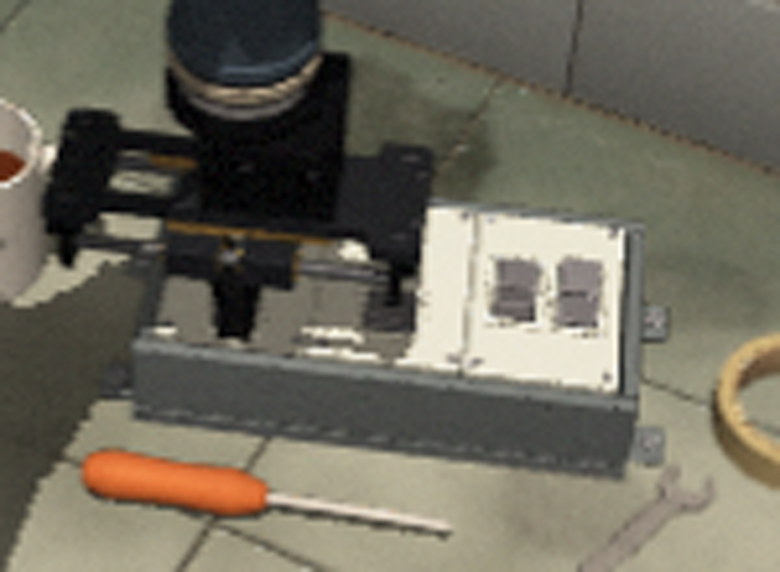

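Stiff contact at 0.0696 after a force-free stretch suggests the rocker had already snapped over. I lift off to look.

```bash
python3 -m pendant '[{"grip":0,"delta_pos":[0,0,-0.3],"yaw":0},{"grip":0,"delta_pos":[0,0,-0.7],"yaw":0},{"grip":0,"delta_pos":[0,0.8,-0.8],"yaw":0},{"grip":0,"delta_pos":[0,0.9,-0.3],"yaw":0},{"grip":0,"delta_pos":[0,0.9,0],"yaw":0}]';python3 -m pendant '[{"grip":0,"delta_pos":[0,0.5,-0.5],"yaw":0},{"grip":0,"delta_pos":[0,0,0],"yaw":0},{"grip":0,"delta_pos":[0,0,0],"yaw":0}]';python3 look.py j1;python3 look.py j2 t; python3 -c "
from bench import arm
import cv2
cv2.imwrite('pics/j3.png',arm.grab_frame('scene')['frame'][:,:,::-1])"
```

```text
t: 15.55
tcp_pos: [0.5912, -0.0076, 0.1728]
orientation: [0.58, 0.815, 0.002, 0.002]
force: [1.3, -0.6, 0.1]
width: 0.0004
t: 15.85
tcp_pos: [0.6114, 0.0002, 0.1939]
orientation: [0.579, 0.815, -0.0, -0.0]
force: [-0.9, -0.9, -0.2]
width: 0.0005
```

View pics/j1.png

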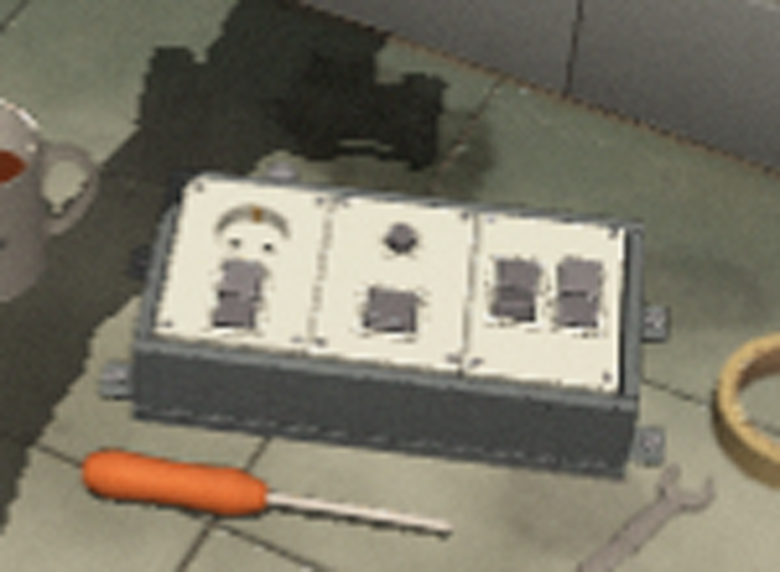

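View pics/j3.png

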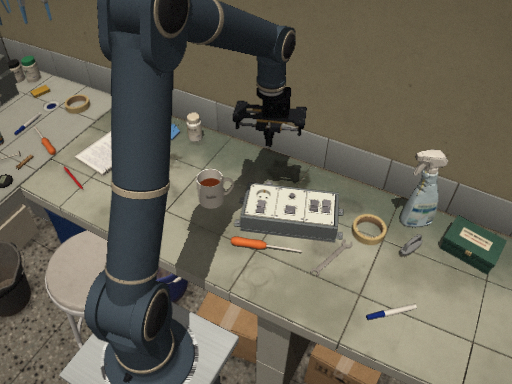

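The socket rocker at (240,293) now looks like the lamp that is on: its far edge rose from row 268 to 258 and its near half is bright. Reset (390,310) is still latched, the lamps are unchanged, and the loose items are where they were.

```bash
python3 -c "
from bench import arm
print(arm.sense()['force'].round(1));print(arm.job_done())"
```

```text
[-0.5 -0.1 -0.1]
the job is handed in; nothing more can be done
None
```

The job is done in the order asked and handed in at about 16 s of the 48 s allowed.

- **First reset press:** I pushed the reset button to its stop. When I brought the fingers back to 0.0718 m there was no force, so it had stayed down.
- **Test button:** I pressed it about 4 mm and the picture showed the reset button spring out. I then pressed about 1 mm further before letting go.
- **Second reset press:** It stayed down. There was 0.3 N at 0.0706 m, and the button looked low and flat in the picture.
- **Socket rocker:** I pressed its near end to a stiff stop at 0.0696 m. I did not see the snap as a force peak, because my readings came only at the end of each move. The last picture shows the rocker in the same position as the lamp rocker that is on.

In the last pictures the reset button is still down, the lamp rockers are unchanged (A off, B on) and the loose items look unmoved. The gripper was clear of everything, reading about 0 N. The highest force in any reading was about 18.5 N vertically, when the second reset press reached its stop. No check failed. The first force reading during the first reset release (2.7 N at 0.0696 m) did not settle whether it had latched, so I probed again as above.

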